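# Show the apprentice how the burner is completed

### The job

Show an apprentice how to complete the burner by pointing down with the fingertips, from about two to three centimetres straight above and without touching anything: first at the spare brass nozzle that stands on the bench, then at the empty seat in the burner manifold, then at the open jaw of the larger wrench. Stay still for about two seconds over each, and lift the hand well clear on the way between them, so that it points at nothing else. Then raise the hand at least 20 cm above the bench and stop, with everything left just where it was.

Things in the scene. Friction and masses are not known exactly. Their poses are not given: they have to be found in the camera images.
- spare_nozzle: The spare nozzle: a slim brass burner nozzle, hexagon foot about 17 mm across and tapering to a tip, 40 mm high, standing upright and loose on the bench, as do two cap screws and a rubber stopper, nearer the robot than the manifold, with 60 mm or more free round it; the only nozzle not in the manifold. Origin at the centre of its underside, z up.
- nozzle_tip (a point): Top of the spare nozzle, 40 mm above the bench: point at this from above.
- manifold: The burner manifold: a flat aluminium bar fixed to the bench, 44 x 240 x 20 mm (x, y, z), with a brass pipe stub at each end (17 mm thick, 10 mm long), two screw heads standing 4 mm proud at y = -40 and +40 mm, and three round seats 24 mm wide and 8 mm deep at y = -80, 0 and +80 mm. Two seats carry nozzles, one is empty. Behind its left end stands a brown card shield about 0.1 m high, 70 mm or more from every seat. Origin at the centre of its underside, y along the bar, z up.
- seat_mouth (a point): Centre of the mouth of the empty seat, level with the top face of the bar, 20 mm above the bench: point at this from above. A black rubber disc 21 mm wide lies in the bottom of this seat.
- seated_nozzle_a: Brass burner nozzle already in a seat of the manifold, same shape as the spare one (40 mm high, about 17 mm across), its top 52 mm above the bench. Origin at the centre of its underside, z up. Not a thing to point at.
- seated_nozzle_b: Brass burner nozzle already in a seat of the manifold, same shape as the spare one (40 mm high, about 17 mm across), its top 52 mm above the bench. Origin at the centre of its underside, z up. Not a thing to point at.
- screw_short: The shorter of two plain steel socket cap screws standing head down, thread up: head 16 mm across and 10 mm high, thread 10 mm thick, 40 mm high in all. Origin at the centre of its underside, z up. Not a thing to point at.
- screw_long: The longer of two plain steel socket cap screws standing head down, thread up: head 16 mm across and 10 mm high, thread 10 mm thick, 45 mm high in all. Origin at the centre of its underside, z up. Not a thing to point at.
- stopper: Black rubber stopper, a cone 29 mm across and 28 mm high, standing on the bench. Origin at the centre of its underside, z up. Not a thing to point at.
- big_wrench: The larger wrench: plain steel combination wrench, 34 x 168 x 8 mm, lying flat and loose at the left or right of the bench. Origin under its middle, z up; its open jaw is at its -y end, which faces away from the robot, the closed ring at its +y end.
- big_jaw (a point): Middle of the open jaw of the larger wrench, 72 mm from the wrench's middle, on its upper face 8 mm above the bench: point at this from above.
- small_wrench: The smaller wrench: like the larger one, but 25 x 110 x 6 mm, on the other side of the bench. Origin under its middle, z up; open jaw at its -y end. Not a thing to point at.
- small_jaw (a point): Middle of the open jaw of the smaller wrench, 6 mm above the bench: do not point at it.

How it is judged (in metres and radians):
On the way, in this order (a step that is already met when the one before it is completed fails the run):
1. point at the spare nozzle from just above it and stay there (1.5 s counts) (horizontal distance between the grasp point and nozzle_tip below 0.015 m and height (world z) of the grasp point between 0.06 and 0.11 m), for 1.5 s.
2. point at the empty seat from just above it and stay there (1.5 s counts) (horizontal distance between the grasp point and seat_mouth below 0.015 m and height (world z) of the grasp point between 0.04 and 0.09 m), for 1.5 s.
3. point at the open jaw of the larger wrench from just above it and stay there (1.5 s counts) (horizontal distance between the grasp point and big_jaw below 0.018 m and height (world z) of the grasp point between 0.028 and 0.078 m), for 1.5 s.
At the end, for the whole second after the job is handed in: After the three pointings in order (grasp point within 15 mm sideways, 18 mm at the jaw, and 20 to 70 mm above the thing's top, for 1.5 s), the hand is raised (grasp point more than 0.19 m above the bench), and all loose things are at rest within 5 mm of where they began (height (world z) of the grasp point above 0.19 m and distance of each of spare_nozzle, seated_nozzle_a, seated_nozzle_b, screw_short, screw_long, stopper, big_wrench, small_wrench from where it was at the start of the episode below 0.005 m and linear speed of each of spare_nozzle, seated_nozzle_a, seated_nozzle_b, screw_short, screw_long, stopper, big_wrench, small_wrench below 0.02 m/s); the robot touches nothing.
It fails at once if a thing or the manifold is touched (more than 0.3 N) (contact force between any of the fingers, the arm and spare_nozzle above 0.3 N or contact force between any of the fingers, the arm and seated_nozzle_a above 0.3 N or contact force between any of the fingers, the arm and seated_nozzle_b above 0.3 N or contact force between any of the fingers, the arm and screw_short above 0.3 N or contact force between any of the fingers, the arm and screw_long above 0.3 N or contact force between any of the fingers, the arm and stopper above 0.3 N or contact force between any of the fingers, the arm and big_wrench above 0.3 N or contact force between any of the fingers, the arm and small_wrench above 0.3 N or contact force between any of the fingers, the arm and manifold above 0.3 N).
It fails at once if a thing is moved or lifted (more than 8 mm) (distance of any of spare_nozzle, seated_nozzle_a, seated_nozzle_b, screw_short, screw_long, stopper, big_wrench, small_wrench from where it was at the start of the episode above 0.008 m).
It fails at once if another thing is pointed at: the hand is low over the middle of a fitted nozzle, a cap screw, the stopper or the smaller wrench's jaw (within 15 mm sideways, less than 65 mm above its top) ((horizontal distance between the grasp point and seated_nozzle_a below 0.015 m and height (world z) of the grasp point below 0.117 m) or (horizontal distance between the grasp point and seated_nozzle_b below 0.015 m and height (world z) of the grasp point below 0.117 m) or (horizontal distance between the grasp point and screw_short below 0.015 m and height (world z) of the grasp point below 0.105 m) or (horizontal distance between the grasp point and screw_long below 0.015 m and height (world z) of the grasp point below 0.11 m) or (horizontal distance between the grasp point and stopper below 0.015 m and height (world z) of the grasp point below 0.093 m) or (horizontal distance between the grasp point and small_jaw below 0.015 m and height (world z) of the grasp point below 0.071 m)).
It fails at once if the fingers touch anything (more than 0.5 N) (contact force between the fingers and anything else above 0.5 N).
It also fails if it takes over 64 s, if anything falls off the work surface, if the arm or the gripper's body presses on something with over 40 N, if the wrist force passes 120 N, or if a joint passes its speed limit or range.

### The arm

A 6-joint arm with a two-finger parallel gripper is mounted at the origin on a cart in front of the work surface, level with it; the furniture and walls round the work are solid. World frame = base frame: x ahead of the robot, y to its left, z up, the work surface at z = 0. Lengths are in mm, angles in rad, forces in N, time in s.
With the tool pointing down it reaches from about 275 to 725 mm from the base axis. Payload 5.6 kg.
Tool frame: the origin (TCP) lies midway between the tips of the shut fingers; the grasp point (between the pads) lies bot.tcp_to_grasp behind it (bot.tcp_to_grasp is the distance from the TCP to the grasp point, in mm); z points along the fingers, x is the direction in which the jaws open and shut, and the axes are right-handed (so a half turn about z gives the same grasp; the last joint's range is limited). The gripper opens to 85 mm and grips with 20 to 120 N. Pads are 22 mm wide; open, the fingers measure 114 mm over their backs; the gripper's body (76 mm by 85 mm) begins 54 mm behind the grasp point. The pads swing forward as they close: fully open they stand 13 mm farther back than shut.
Start: joints at [-0.97, 0.255, 0.108, 0, -1.424, -0.285], TCP at [170.837, -522.788, 231.283] pointing down, gripper open.
Joint ranges: [-2.95, 2.95], [-1.21, 1.97], [-1.09, 1.5], [-2.87, 1.71], [-2.94, -0.07], [-3.05, 3.05]. Speed limits (rad/s): [2.57, 2.57, 3.14, 3.14, 3.14, 3.14].

### API

Orientations are given as a unit quaternion [w, x, y, z].
In Python, from plant import bot gives the robot as it stands.
- The arm moves only by the shell command python3 -m pendant 'ROWS'. ROWS is a JSON object of lists of equal length, an entry for each row: "travel": the shift along the tool's x, y, z in cm, a list of three; "angular": the turn, a rotation vector about the tool's x, y, z in degrees, a list of three; "fingers": the closure in counts, from 0 (fully open) to 255 (shut). In form: {"travel": [[x, y, z], ...], "angular": [[ax, ay, az], ...], "fingers": [fingers, ...]}. A call has 1 to 5 rows; each row is the pose to reach, as a shift and turn from the pose commanded when the call began, along the tool's axes at that moment; what a row does not reach only later rows make up. A row lasts 1/10 s, in which the tool goes at most 50 mm and 8.59 degrees, less where a joint would pass 70% of its speed; a pose out of reach is approached as far as the arm can. A call with a gripper value outside its range is refused whole. The fingers move at their own pace and stop on an object; the grip force is fixed at half the most. Time passes only in rows, so rows that repeat a pose let the fingers close. It gives the time, the measured TCP pose, the force and the opening at its end, in the units of the state.
- bot.sense(): the state, without advancing time (a new reading comes with each control period).
- bot.snapshot(name): name is "side" or "top" or "wrist"; returns a dict with "image" (400x640x3 uint8, red, green, blue), "camera_matrix" (3x3 intrinsics, pixels), "camera_from_world" (4x4, takes a point from world to camera coordinates); the wrist camera has in their place "T_tool_cam" (4x4, takes a point from camera to tool coordinates, whose origin is the TCP and whose axes are the tool frame's). Camera axes: x right, y down, z forward; pixel columns grow to the right and rows downward; lengths in mm; the calibration is good to about 2 mm. A picture is of the moment at which its call begins: read the wrist's pose just before it. There is no depth.
- bot.finish_job(): hands the job in, once; it reports no verdict.
The state is a dict: "time": time; "joint_positions": joint angles; "qvel": joint speeds; "effort": joint torques, N m; "position": TCP position; "orientation": TCP orientation; "contact_force": force on the tool from outside, world axes, zero at the start; "wrist_torque": the same for the moment, N m; "finger_gap": finger opening in mm.
Only numpy, scipy, OpenCV 4.12 (cv2) and the standard library are available. Lean on these libraries where they do the work, as an engineer would, in place of code of your own. Each camera call takes 0.05 s, during which the arm holds its last target. There are 200 camera calls.

## Working session

There is one attempt and no reset: what is moved stays moved. The work goes in short steps, Python scripts to look and compute and a shell command to move; the robot and the scene stay as the last step left them, time stands still between calls to the robot, and variables do not carry over. Pictures are saved under pics/ and viewed, about 8 in all and at most 12, crops included, and the job is handed in when it is done.

```bash
mkdir -p pics; cat > h.py <<'E'
import numpy as np, cv2
from plant import bot
def ray(s,uv,z,T=None):
    K=s["camera_matrix"]
    d=np.linalg.inv(K)@np.array([uv[0],uv[1],1.])
    W=np.linalg.inv(s["camera_from_world"]) if T is None else T
    o=W[:3,3];d=W[:3,:3]@d
    return o+d*(z-o[2])/d[2]
E
python3 - <<'E'
from h import *
import pickle
print(bot.tcp_to_grasp); print(bot.sense())
for n in("top","side"):
    s=bot.snapshot(n); pickle.dump(s,open(n+".pkl","wb"))
    cv2.imwrite(f"pics/{n}.png",s["image"][:,:,::-1]); print(s["camera_matrix"],np.linalg.inv(s["camera_from_world"]).round(2))
E
```

```text
18.700000000000003
{'time': 0.0, 'joint_positions': array([-9.70403898e-01,  2.55734367e-01,  1.06988989e-01, -4.98053554e-04,
       -1.42386492e+00, -2.84583333e-01]), 'qvel': array([ 0.00010305,  0.00010663,  0.00181648,  0.00082927,  0.00189475,
       -0.00050692]), 'effort': array([ 2.69074808e-04, -3.86628807e+01,  2.37937653e+01,  5.36509797e+00,
       -6.05107576e-03,  8.40230115e-06]), 'position': array([ 170.72428088, -522.31179097,  230.39272666]), 'orientation': array([-7.71362232e-04,  5.87147116e-01,  8.09479697e-01,  5.36924649e-04]), 'contact_force': array([ 0.18192327, -0.26368319,  0.30470724]), 'wrist_torque': array([0.01050357, 0.01947228, 0.03322338]), 'finger_gap': 85.5378945279632}
[[414.52199898   0.         319.06214784]
 [  0.         414.52199898 203.41276128]
 [  0.           0.           1.        ]] [[ 1.00000e-02 -1.00000e+00  7.00000e-02  4.74480e+02]
 [-1.00000e+00 -1.00000e-02  2.00000e-02 -8.33000e+00]
 [-2.00000e-02 -7.00000e-02 -1.00000e+00  1.08748e+03]
 [ 0.00000e+00  0.00000e+00  0.00000e+00  1.00000e+00]]
[[512.09043829   0.         315.8015001 ]
 [  0.         512.09043829 199.78665396]
 [  0.           0.           1.        ]] [[ 9.3000e-01 -2.2000e-01  2.9000e-01  2.5562e+02]
 [-3.6000e-01 -5.3000e-01  7.7000e-01 -8.2063e+02]
 [-1.0000e-02 -8.2000e-01 -5.7000e-01  6.8161e+02]
 [ 0.0000e+00  0.0000e+00  0.0000e+00  1.0000e+00]]
```

View pics/top.png

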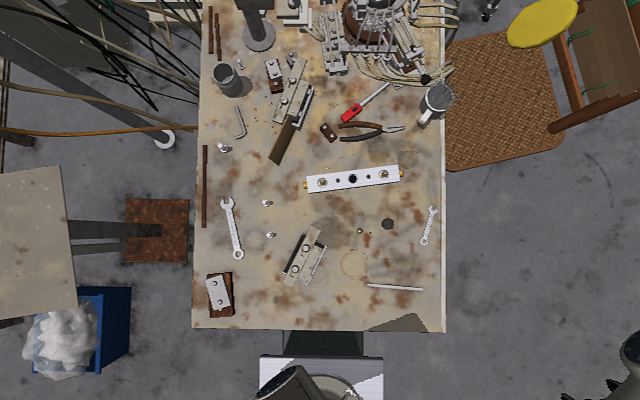

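View pics/side.png

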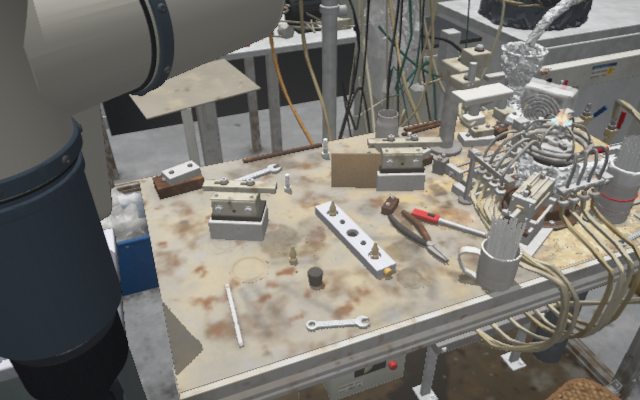

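The top view shows the manifold with its dark, empty middle seat at about (353,179). The spare nozzle is at about (360,230), the big wrench's jaw at about (227,202) and the small wrench at about (430,225). The side view also shows the middle seat empty. I'll enlarge the top view next.

```bash
python3 - <<'E'
import pickle,cv2
im=pickle.load(open("top.pkl","rb"))["image"][:,:,::-1]
c=im[130:270,205:445]
cv2.imwrite("pics/topcrop.png",cv2.resize(c,(792,462),interpolation=cv2.INTER_CUBIC))
s=pickle.load(open("side.pkl","rb"))["image"][:,:,::-1]
cv2.imwrite("pics/sidecrop.png",cv2.resize(s[130:340,230:430],(800,600)[:1]*1+(800,) if 0 else (571,600),interpolation=cv2.INTER_CUBIC))
E
```

```text
(no output)
```

View pics/topcrop.png

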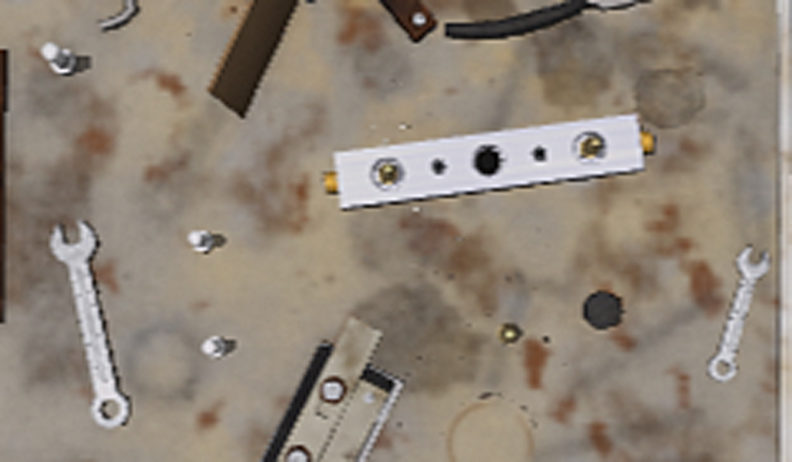

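View pics/sidecrop.png

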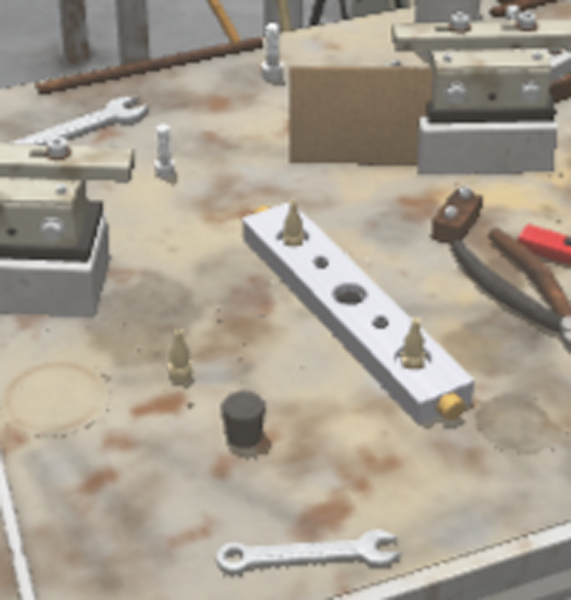

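The crops show the nozzle tip at crop (510,332), the middle seat at (487,160), the big wrench's jaw at (73,242) and its ring at (110,408). The black stopper is at (602,310). A fixture block stands near (340,390), so I need its clearance as well. Next I'll measure all of these.

```bash
python3 - <<'E'
from h import *
import pickle
t=pickle.load(open("top.pkl","rb")); s=pickle.load(open("side.pkl","rb"))
c2=lambda u,v:(205+(u+.5)/3.3-.5,130+(v+.5)/3.3-.5)
s2=lambda u,v:(230+(u+.5)/2.857-.5,130+(v+.5)/2.857-.5)
def tri(a,b):
    P=[x["camera_matrix"]@x["camera_from_world"][:3] for x in(t,s)]
    X=cv2.triangulatePoints(P[0],P[1],np.array(a,float),np.array(b,float));return (X[:3]/X[3]).ravel().round(1)
print("nozzle tip top-ray",ray(t,c2(510,332),35).round(1),"side",ray(s,s2(179,333),40).round(1),"tri",tri(c2(510,332),s2(179,333)))
hsv=cv2.cvtColor(t["image"],cv2.COLOR_RGB2HSV)
m=((hsv[...,1]<45)&(hsv[...,2]>165)).astype(np.uint8)
def comp(x0,y0,x1,y1):
    n,l,st,ce=cv2.connectedComponentsWithStats(m[y0:y1,x0:x1].copy()); k=1+st[1:,4].argmax()
    v,u=np.nonzero(l==k); return np.c_[u+x0,v+y0].astype(np.float32)
p=comp(295,155,410,198); r=cv2.minAreaRect(p); print("manifold",r)
W=np.array([ray(t,q,20) for q in cv2.boxPoints(r)]); print(W.mean(0).round(1),[np.linalg.norm(W[i]-W[i-1]).round(1) for i in range(2)])
d=(hsv[...,2]<70).astype(np.uint8)[169:189,340:366]; n,l,st,ce=cv2.connectedComponentsWithStats(d);print("dark",[(c+[340,169],a) for c,a in zip(ce[1:],st[1:,4])])
print("seat top",ray(t,c2(487,160),20).round(1),"side",ray(s,s2(350,293),20).round(1))
for nm,b in(("big",(215,190,250,265)),("small",(415,200,445,250))):
    p=comp(*b); r=cv2.minAreaRect(p); Q=np.array([ray(t,q,7)[:2] for q in p]); c=Q.mean(0)
    e=np.linalg.svd(Q-c,full_matrices=0)[2][0]; e*=np.sign(e[0]); a=(Q-c)@e
    mid=c+e*(a.max()+a.min())/2; print(nm,len(p),"len",(a.max()-a.min()).round(1),"mid",mid.round(1),"jaw72",(mid+72*e).round(1),"ax",e.round(3))
print("jaw eye top",ray(t,c2(73,243),8).round(1),"side",ray(s,s2(128,110),8).round(1),"ring",ray(t,c2(110,408),8).round(1))
for n,q in(("scr1",(203,240)),("scr2",(215,347)),("fix",(355,335)),("fixbolt",(333,390)),("stop",(602,310))): print(n,ray(t,c2(*q),28).round(0))
print("fix height tri",tri(c2(333,390),s2(57,147)))
E
```

```text
nozzle tip top-ray [480.  -92.2  35. ] side [478.4 -93.   40. ] tri [479.3 -91.7  38.8]
manifold ((352.2945861816406, 178.0919952392578), (16.900320053100586, 93.42599487304688), 82.56858825683594)
[614.6 -74.5  20. ] [np.float64(44.1), np.float64(242.1)]
dark [(array([352.2173913 , 178.58695652]), np.int32(46)), (array([363., 186.]), np.int32(5)), (array([347.5, 188. ]), np.int32(4)), (array([356., 187.]), np.int32(5))]
seat top [614.5 -74.4  20. ] side [614.3 -74.5  20. ]
big 405 len 163.0 mid [480.3 236.7] jaw72 [550.2 254.1] ax [0.97  0.243]
small 170 len 105.7 mid [ 496.3 -272.8] jaw72 [ 565.7 -292.2] ax [ 0.963 -0.269]
jaw eye top [545.8 252.6   8. ] side [546.3 247.    8. ] ring [416.1 219.6   8. ]
scr1 [548. 146.  28.]
scr2 [465. 135.  28.]
fix [476.  27.  28.]
fixbolt [434.  43.  28.]
stop [ 498. -164.   28.]
fix height tri [436.5  38.8 121.2]
```

The views agree to about 2 mm for the nozzle at (480,-92) and the seat at (614.5,-74.5), and to about 5 mm for the jaw at about (548,252). The manifold measures 44x242 mm and the tip height 39 mm, so the measurements hold. I'll shut the fingers and move across at height.

```bash
Z=; python3 -m pendant '{"travel":[[2,2.8,0],[4,5.5,0],[6.5,8.9,0],[9,12.3,0],[10.4,14.2,0]],"angular":[[0,0,0],[0,0,0],[0,0,0],[0,0,0],[0,0,0]],"fingers":[255,255,255,255,255]}'
python3 -m pendant '{"travel":[[2,2.8,0],[4,5.5,0],[6.5,8.9,0],[9,12.3,0],[10.4,14.2,0]],"angular":[[0,0,0],[0,0,0],[0,0,0],[0,0,0],[0,0,0]],"fingers":[255,255,255,255,255]}'
python3 -m pendant '{"travel":[[2,2.8,0],[4,5.5,0],[6.5,8.9,0],[9,12.3,0],[10.4,14.2,0]],"angular":[[0,0,0],[0,0,0],[0,0,0],[0,0,0],[0,0,0]],"fingers":[255,255,255,255,255]}'
cat >> h.py <<'E'
T={"noz":(480,-92,66),"seat":(614.5,-74.5,46),"jaw":(548,252,36)}
def rot(q): 
    from scipy.spatial.transform import Rotation as R
    return R.from_quat(np.r_[q[1:],q[0]]).as_matrix()
def go(n,z=None):
    s=bot.sense(); R=rot(s["orientation"]); g=np.array(T[n],float)
    if z: g[2]=z
    print(n,"t",s["time"],"tcp",s["position"].round(1),"gap",round(s["finger_gap"],1),"F",s["contact_force"].round(1),"tool shift cm",(R.T@(g-s["position"])/10).round(2))
def wrist(f,pts):
    s=bot.sense(); w=bot.snapshot("wrist"); M=np.eye(4); M[:3,:3]=rot(s["orientation"]); M[:3,3]=s["position"]
    M=M@np.array(w["T_tool_cam"]); im=w["image"][:,:,::-1].copy(); C=np.linalg.inv(M)
    for p in pts:
        c=w["camera_matrix"]@(C[:3,:3]@np.array(p,float)+C[:3,3]); uv=c[:2]/c[2]; print("proj",p,uv.round(1)); cv2.circle(im,tuple(int(round(x)) for x in uv),4,(255,0,255),1)
    cv2.imwrite(f,im); return w,M
E
python3 - <<'E'
from h import *
go("noz"); wrist("pics/w1.png",[(480,-92,40),(614.5,-74.5,20)])
E
```

```text
time: 0.6
position: [274.5, -377.6, 231.1]
orientation: [-0.0, 0.587, 0.81, 0.0]
contact_force: [0.2, -0.1, 0.6]
finger_gap: 12.1
time: 1.1
position: [377.1, -234.6, 231.0]
orientation: [-0.0, 0.586, 0.81, 0.0]
contact_force: [-0.0, -0.8, -0.6]
finger_gap: -0.1
time: 1.6
position: [479.8, -91.5, 230.7]
orientation: [-0.0, 0.586, 0.81, -0.0]
contact_force: [-0.1, -0.6, 0.8]
finger_gap: -0.1
noz t 1.6 tcp [479.8 -91.5 230.7] gap -0.1 F [-0.1 -0.6  0.8] tool shift cm [-6.000e-02  1.000e-02  1.647e+01]
proj (480, -92, 40) [315.6 181.7]
proj (614.5, -74.5, 20) [297.  274.8]
```

View pics/w1.png

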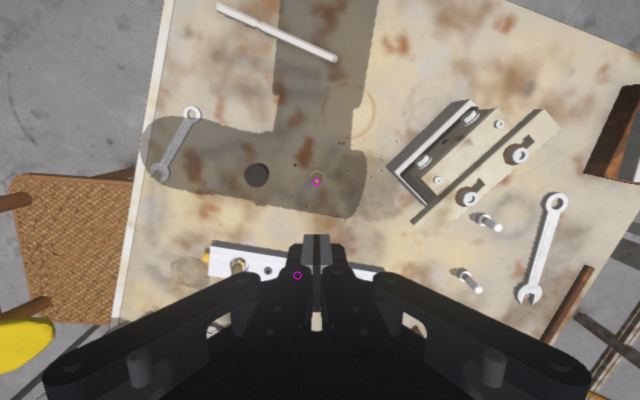

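The wrist picture shows the nozzle at the marker (316,180), directly under the tool and in the arm's shadow. The wide wrench is on the right, with its jaw at (528,297). I'll descend and hold.

```bash
python3 -m pendant '{"travel":[[0,0,2],[0,0,5],[0,0,8],[0,0,10],[0,0,11]],"angular":[[0,0,0],[0,0,0],[0,0,0],[0,0,0],[0,0,0]],"fingers":[255,255,255,255,255]}'
python3 -m pendant '{"travel":[[0,0,1.5],[0,0,3],[0,0,4.5],[0,0,5.4],[0,0,5.4]],"angular":[[0,0,0],[0,0,0],[0,0,0],[0,0,0],[0,0,0]],"fingers":[255,255,255,255,255]}'
python3 - <<'E'
from h import *
go("noz"); wrist("pics/w2.png",[(480,-92,40)])
E
```

```text
time: 2.15
position: [477.3, -93.9, 119.0]
orientation: [-0.002, 0.587, 0.809, -0.001]
contact_force: [-1.1, 0.4, 0.3]
finger_gap: -0.3
time: 2.65
position: [478.3, -94.0, 66.5]
orientation: [-0.001, 0.587, 0.809, -0.001]
contact_force: [-0.1, 1.4, 1.0]
finger_gap: 0.4
noz t 2.65 tcp [478.3 -94.   66.5] gap 0.4 F [-0.1  1.4  1. ] tool shift cm [0.13 0.23 0.05]
proj (480, -92, 40) [318.4 235.3]
```

View pics/w2.png

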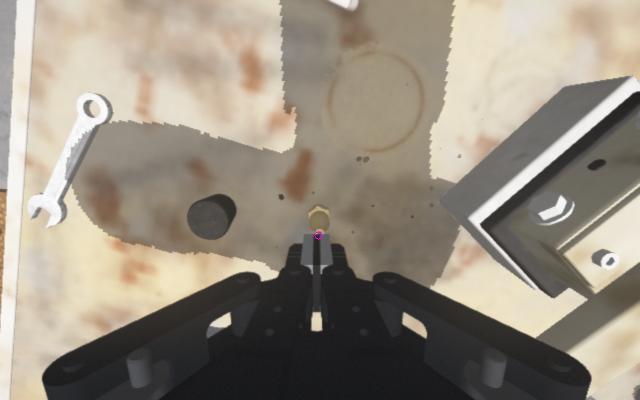

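The nozzle's foot is at (318,218) and its tip meets the marker at (318,235), right under the fingertips. I'll hold for 2 s and then lift.

```bash
python3 -m pendant '{"travel":[[0,0,0],[0,0,0],[0,0,0],[0,0,0],[0,0,0]],"angular":[[0,0,0],[0,0,0],[0,0,0],[0,0,0],[0,0,0]],"fingers":[255,255,255,255,255]}'
python3 -m pendant '{"travel":[[0,0,0],[0,0,0],[0,0,0],[0,0,0],[0,0,0]],"angular":[[0,0,0],[0,0,0],[0,0,0],[0,0,0],[0,0,0]],"fingers":[255,255,255,255,255]}'
python3 -m pendant '{"travel":[[0,0,0],[0,0,0],[0,0,0],[0,0,0],[0,0,0]],"angular":[[0,0,0],[0,0,0],[0,0,0],[0,0,0],[0,0,0]],"fingers":[255,255,255,255,255]}'
python3 -m pendant '{"travel":[[0,0,0],[0,0,0],[0,0,0],[0,0,0],[0,0,0]],"angular":[[0,0,0],[0,0,0],[0,0,0],[0,0,0],[0,0,0]],"fingers":[255,255,255,255,255]}'
python3 -m pendant '{"travel":[[0,0,-2],[0,0,-5],[0,0,-9],[0,0,-13],[0,0,-15]],"angular":[[0,0,0],[0,0,0],[0,0,0],[0,0,0],[0,0,0]],"fingers":[255,255,255,255,255]}'
python3 -m pendant '{"travel":[[0,0,0],[0,0,0],[0,0,0],[0,0,0],[0,0,0]],"angular":[[0,0,0],[0,0,0],[0,0,0],[0,0,0],[0,0,0]],"fingers":[255,255,255,255,255]}'
python3 -c '
from h import *
go("seat")'
```

```text
time: 3.2
position: [478.9, -93.9, 67.5]
orientation: [0.0, 0.587, 0.81, 0.0]
contact_force: [-0.4, 0.3, 0.0]
finger_gap: -0.1
time: 3.7
position: [478.9, -93.9, 67.3]
orientation: [-0.0, 0.587, 0.81, -0.0]
contact_force: [-0.1, -0.1, 0.4]
finger_gap: -0.2
time: 4.2
position: [478.9, -93.9, 67.3]
orientation: [-0.0, 0.587, 0.809, -0.0]
contact_force: [-0.3, 0.0, -0.7]
finger_gap: -0.1
time: 4.7
position: [478.9, -93.9, 67.3]
orientation: [-0.0, 0.587, 0.81, -0.0]
contact_force: [0.1, 0.3, 0.8]
finger_gap: 0.1
time: 5.2
position: [480.1, -94.2, 221.2]
orientation: [0.002, 0.587, 0.81, 0.001]
contact_force: [-0.3, 0.5, -0.4]
finger_gap: -0.2
time: 5.7
position: [478.5, -93.9, 216.5]
orientation: [-0.001, 0.587, 0.809, -0.001]
contact_force: [1.0, 0.1, 0.5]
finger_gap: -0.2
seat t 5.7 tcp [478.5 -93.9 216.5] gap -0.2 F [1.  0.1 0.5] tool shift cm [-2.38 13.56 17.02]
```

The nozzle was pointed at for over 2 s, about 2 mm off sideways with the tip 27 mm above it. Next is the seat.

```bash
python3 -m pendant '{"travel":[[-0.5,3,0],[-1.2,6.8,0],[-1.9,10.6,0],[-2.3,13,0],[-2.4,13.5,0]],"angular":[[0,0,0],[0,0,0],[0,0,0],[0,0,0],[0,0,0]],"fingers":[255,255,255,255,255]}'
python3 -m pendant '{"travel":[[0,0,0],[0,0,0],[0,0,1.5],[0,0,4],[0,0,7]],"angular":[[0,0,0],[0,0,0],[0,0,0],[0,0,0],[0,0,0]],"fingers":[255,255,255,255,255]}'
python3 -m pendant '{"travel":[[0,0,1],[0,0,2],[0,0,2],[0,0,2],[0,0,2]],"angular":[[0,0,0],[0,0,0],[0,0,0],[0,0,0],[0,0,0]],"fingers":[255,255,255,255,255]}'
python3 - <<'E'
from h import *
go("seat"); wrist("pics/w3.png",[(614.5,-74.5,20)])
E
```

```text
time: 6.2
position: [616.3, -74.3, 215.0]
orientation: [-0.001, 0.587, 0.81, -0.001]
contact_force: [0.0, -0.1, -0.4]
finger_gap: -0.2
time: 6.7
position: [614.5, -75.0, 148.5]
orientation: [0.001, 0.587, 0.809, 0.001]
contact_force: [0.9, 0.1, -0.2]
finger_gap: 0.2
time: 7.2
position: [615.4, -74.9, 128.8]
orientation: [0.001, 0.587, 0.81, 0.001]
contact_force: [0.9, 0.5, 0.3]
finger_gap: 0.1
seat t 7.2 tcp [615.4 -74.9 128.8] gap 0.1 F [0.9 0.5 0.3] tool shift cm [ 0.07 -0.1   8.28]
proj (614.5, -74.5, 20) [317.  197.9]
```

View pics/w3.png

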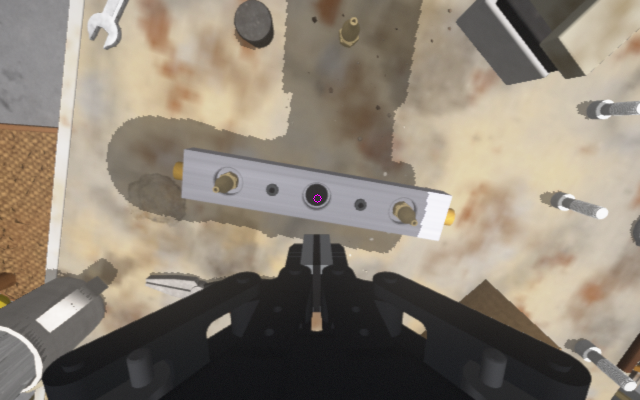

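The marker falls in the centre of the empty seat at (317,197), with fitted nozzles on both sides at (226,182) and (404,213). I'll descend, hold and lift.

```bash
python3 -m pendant '{"travel":[[0,0,1.5],[0,0,3.5],[0,0,5.5],[0,0,7.2],[0,0,8]],"angular":[[0,0,0],[0,0,0],[0,0,0],[0,0,0],[0,0,0]],"fingers":[255,255,255,255,255]}'
python3 -m pendant '{"travel":[[0,0,0],[0,0,0],[0,0,0],[0,0,0],[0,0,0]],"angular":[[0,0,0],[0,0,0],[0,0,0],[0,0,0],[0,0,0]],"fingers":[255,255,255,255,255]}'
python3 -m pendant '{"travel":[[0,0,0],[0,0,0],[0,0,0],[0,0,0],[0,0,0]],"angular":[[0,0,0],[0,0,0],[0,0,0],[0,0,0],[0,0,0]],"fingers":[255,255,255,255,255]}'
python3 -m pendant '{"travel":[[0,0,0],[0,0,0],[0,0,0],[0,0,0],[0,0,0]],"angular":[[0,0,0],[0,0,0],[0,0,0],[0,0,0],[0,0,0]],"fingers":[255,255,255,255,255]}'
python3 -m pendant '{"travel":[[0,0,0],[0,0,0],[0,0,0],[0,0,0],[0,0,0]],"angular":[[0,0,0],[0,0,0],[0,0,0],[0,0,0],[0,0,0]],"fingers":[255,255,255,255,255]}'
python3 -m pendant '{"travel":[[0,0,-2],[0,0,-5],[0,0,-9],[0,0,-13],[0,0,-16]],"angular":[[0,0,0],[0,0,0],[0,0,0],[0,0,0],[0,0,0]],"fingers":[255,255,255,255,255]}'
python3 -m pendant '{"travel":[[0,0,-1],[0,0,-1],[0,0,-1],[0,0,-1],[0,0,-1]],"angular":[[0,0,0],[0,0,0],[0,0,0],[0,0,0],[0,0,0]],"fingers":[255,255,255,255,255]}'
python3 -c '
from h import *
go("jaw")'
```

```text
time: 7.75
position: [614.1, -74.8, 46.2]
orientation: [-0.001, 0.587, 0.809, -0.0]
contact_force: [-0.4, 0.9, -0.3]
finger_gap: -0.0
time: 8.25
position: [615.0, -74.8, 47.9]
orientation: [0.0, 0.587, 0.81, 0.0]
contact_force: [0.5, 0.3, 0.2]
finger_gap: -0.4
time: 8.75
position: [614.6, -74.8, 47.2]
orientation: [-0.0, 0.587, 0.81, -0.0]
contact_force: [-0.7, 0.3, 0.8]
finger_gap: -0.2
time: 9.25
position: [614.6, -74.8, 47.3]
orientation: [0.0, 0.587, 0.809, -0.0]
contact_force: [0.1, -0.8, -0.1]
finger_gap: 0.1
time: 9.75
position: [614.7, -74.8, 47.3]
orientation: [0.0, 0.587, 0.809, -0.0]
contact_force: [0.4, 0.5, 0.3]
finger_gap: -0.0
time: 10.25
position: [615.1, -75.0, 210.4]
orientation: [0.001, 0.587, 0.81, 0.001]
contact_force: [0.5, 0.0, 0.4]
finger_gap: -0.3
time: 10.75
position: [614.1, -74.8, 215.7]
orientation: [-0.001, 0.587, 0.809, -0.001]
contact_force: [-0.2, -0.5, -0.0]
finger_gap: 0.2
jaw t 10.75 tcp [614.1 -74.8 215.7] gap 0.2 F [-0.2 -0.5 -0. ] tool shift cm [33.1   3.92 17.98]
```

```bash
python3 -m pendant '{"travel":[[2,0.2,0],[6,0.7,0],[10,1.2,0],[14,1.7,0],[17,2,0]],"angular":[[0,0,0],[0,0,0],[0,0,0],[0,0,0],[0,0,0]],"fingers":[255,255,255,255,255]}'
python3 -m pendant '{"travel":[[4,0.5,0],[8,1,0],[12,1.4,0],[15,1.8,0],[16.1,1.9,0]],"angular":[[0,0,0],[0,0,0],[0,0,0],[0,0,0],[0,0,0]],"fingers":[255,255,255,255,255]}'
python3 -m pendant '{"travel":[[0,0,0],[0,0,1],[0,0,3],[0,0,6],[0,0,8]],"angular":[[0,0,0],[0,0,0],[0,0,0],[0,0,0],[0,0,0]],"fingers":[255,255,255,255,255]}'
python3 -m pendant '{"travel":[[0,0,0],[0,0,0],[0,0,0],[0,0,0],[0,0,0]],"angular":[[0,0,0],[0,0,0],[0,0,0],[0,0,0],[0,0,0]],"fingers":[255,255,255,255,255]}'
python3 - <<'E'
from h import *
go("jaw"); wrist("pics/w4.png",[(548,252,8)])
E
```

```text
time: 11.25
position: [580.0, 95.0, 216.5]
orientation: [-0.0, 0.587, 0.81, -0.0]
contact_force: [-0.4, -0.1, -0.1]
finger_gap: 0.0
time: 11.75
position: [547.9, 254.4, 216.1]
orientation: [-0.0, 0.586, 0.81, -0.001]
contact_force: [0.5, 0.1, -0.0]
finger_gap: 0.0
time: 12.25
position: [548.2, 249.9, 134.5]
orientation: [-0.001, 0.588, 0.809, -0.001]
contact_force: [0.4, -0.1, -0.2]
finger_gap: 0.4
time: 12.75
position: [549.4, 252.2, 138.3]
orientation: [0.0, 0.587, 0.809, 0.001]
contact_force: [-0.1, 0.1, -0.4]
finger_gap: -0.3
jaw t 12.75 tcp [549.4 252.2 138.3] gap -0.3 F [-0.1  0.1 -0.4] tool shift cm [ 0.02 -0.15 10.23]
proj (548, 252, 8) [316.4 191.9]
```

View pics/w4.png

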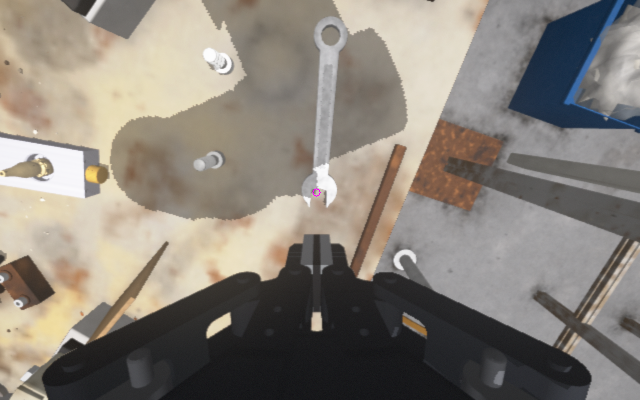

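The open jaw is centred at about (320,192), so the marker is about 3–4 mm short toward tool +x. I'll correct by 0.3 cm, descend and hold, then raise the hand.

```bash
python3 -m pendant '{"travel":[[0.1,0,1.5],[0.2,0,4],[0.3,-0.1,6.5],[0.3,-0.1,8.8],[0.3,-0.1,10]],"angular":[[0,0,0],[0,0,0],[0,0,0],[0,0,0],[0,0,0]],"fingers":[255,255,255,255,255]}'
python3 -m pendant '{"travel":[[0,0,0],[0,0,0],[0,0,0],[0,0,0],[0,0,0]],"angular":[[0,0,0],[0,0,0],[0,0,0],[0,0,0],[0,0,0]],"fingers":[255,255,255,255,255]}'
python3 -m pendant '{"travel":[[0,0,0],[0,0,0],[0,0,0],[0,0,0],[0,0,0]],"angular":[[0,0,0],[0,0,0],[0,0,0],[0,0,0],[0,0,0]],"fingers":[255,255,255,255,255]}'
python3 -m pendant '{"travel":[[0,0,0],[0,0,0],[0,0,0],[0,0,0],[0,0,0]],"angular":[[0,0,0],[0,0,0],[0,0,0],[0,0,0],[0,0,0]],"fingers":[255,255,255,255,255]}'
python3 -m pendant '{"travel":[[0,0,0],[0,0,0],[0,0,0],[0,0,0],[0,0,0]],"angular":[[0,0,0],[0,0,0],[0,0,0],[0,0,0],[0,0,0]],"fingers":[255,255,255,255,255]}'
python3 - <<'E'
from h import *
go("jaw"); wrist("pics/w5.png",[(548,254,8)])
E
```

```text
time: 13.3
position: [546.1, 254.0, 35.4]
orientation: [-0.001, 0.587, 0.809, -0.001]
contact_force: [-0.7, 0.3, -0.3]
finger_gap: -0.1
time: 13.8
position: [547.5, 254.8, 38.1]
orientation: [0.0, 0.587, 0.81, 0.001]
contact_force: [0.3, 0.4, -0.1]
finger_gap: 0.2
time: 14.3
position: [547.0, 254.4, 37.2]
orientation: [-0.0, 0.587, 0.809, -0.0]
contact_force: [0.4, 0.2, -0.3]
finger_gap: 0.3
time: 14.8
position: [547.0, 254.5, 37.3]
orientation: [-0.0, 0.587, 0.809, -0.0]
contact_force: [0.1, -0.7, -0.2]
finger_gap: 0.2
time: 15.3
position: [547.1, 254.5, 37.3]
orientation: [0.0, 0.587, 0.809, 0.0]
contact_force: [-0.6, -0.4, 0.5]
finger_gap: 0.2
jaw t 15.3 tcp [547.1 254.5  37.3] gap 0.2 F [-0.6 -0.4  0.5] tool shift cm [-0.27  0.01  0.13]
proj (548, 254, 8) [315.1 231.3]
```

View pics/w5.png

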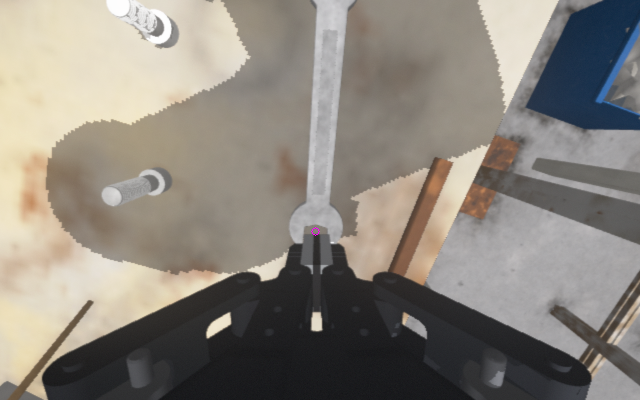

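The wrench head is centred at (316,228) and the fingertips are over its open jaw, with the marker at (315,231). Now I'll raise the hand, settle, compare before and after in the top view, and hand in.

```bash
python3 -m pendant '{"travel":[[0,0,-2],[0,0,-5],[0,0,-9],[0,0,-13],[0,0,-17]],"angular":[[0,0,0],[0,0,0],[0,0,0],[0,0,0],[0,0,0]],"fingers":[255,255,255,255,255]}'
python3 -m pendant '{"travel":[[0,0,-2],[0,0,-4],[0,0,-5],[0,0,-5],[0,0,-5]],"angular":[[0,0,0],[0,0,0],[0,0,0],[0,0,0],[0,0,0]],"fingers":[255,255,255,255,255]}'
python3 -m pendant '{"travel":[[0,0,0],[0,0,0],[0,0,0],[0,0,0],[0,0,0]],"angular":[[0,0,0],[0,0,0],[0,0,0],[0,0,0],[0,0,0]],"fingers":[255,255,255,255,255]}'
python3 - <<'E'
from h import *
import pickle
go("jaw")
for n in("top","side"):
    a=pickle.load(open(n+".pkl","rb"))["image"].astype(int); b=bot.snapshot(n)["image"].astype(int); d=abs(a-b).max(2)
    R={"top":{"nozzle":(352,222,368,238),"stopper":(380,216,395,231),"small":(415,200,440,250),"manifold":(300,160,410,195)},"side":{"nozzle":(286,242,300,266),"stopper":(304,264,326,290),"small":(303,312,372,334),"manifold":(312,198,398,278)}}[n]
    for k,(x0,y0,x1,y1) in R.items(): print(n,k,"changed px share",(d[y0:y1,x0:x1]>40).mean().round(3))
bot.finish_job()
E
```

```text
time: 15.85
position: [546.8, 254.3, 209.1]
orientation: [0.0, 0.587, 0.81, 0.0]
contact_force: [0.6, -0.2, -0.7]
finger_gap: 0.1
time: 16.35
position: [546.7, 254.5, 256.1]
orientation: [-0.001, 0.587, 0.809, -0.001]
contact_force: [-0.2, 0.1, -0.8]
finger_gap: -0.0
time: 16.85
position: [547.0, 254.5, 257.2]
orientation: [-0.0, 0.587, 0.809, -0.0]
contact_force: [0.2, -0.1, -0.0]
finger_gap: 0.2
jaw t 16.85 tcp [547.  254.5 257.2] gap 0.2 F [ 0.2 -0.1 -0. ] tool shift cm [-2.600e-01  2.000e-02  2.212e+01]
top nozzle changed px share 0.0
top stopper changed px share 0.0
top small changed px share 0.0
top manifold changed px share 0.052
side nozzle changed px share 0.0
side stopper changed px share 0.0
side small changed px share 0.0
side manifold changed px share 0.03
the job is handed in; nothing more can be done
```

With the fingers shut, I pointed at the spare nozzle, the empty middle seat and the larger wrench's open jaw, in that order. Each hold lasted about 2 s. I lifted the hand well clear between them, then raised it to a TCP height of 257 mm and handed in at about 17 s.

- **Pointing:** By my measurements the fingertips were about 2 mm off sideways at the nozzle, under 1 mm at the seat and about 3 mm at the jaw. They were 27 to 29 mm above each one. The two fixed cameras agreed to about 2 mm on the nozzle and seat but differed by about 5 mm on the jaw, so I corrected the jaw by 3 mm from the wrist camera.
- **Contact:** The force readings stayed within noise, at most about 1.4 N on any axis. That noise is larger than the 0.3 N limit, so the readings alone do not rule out a very light touch, but no planned clearance was that close.
- **Left in place:** Before and after pictures showed no change around the spare nozzle, stopper and small wrench. Around the manifold, 3 to 5% of pixels changed. I took this to be the arm's shadow or the arm itself in view, and did not look further. I did not compare the two screws or the larger wrench, and the fitted nozzles were covered only by the manifold region.

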